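# Reset the tripped breaker of a bench supply console by feel

### The arm

A 6-joint arm with a two-finger parallel gripper is mounted at the origin on the work surface. World frame = base frame: x ahead of the robot, y to its left, z up, the work surface at z = 0. Lengths are in m, angles in degrees, forces in N, time in s.
With the tool pointing down it reaches from about 0.35 to 0.875 m from the base axis. Payload 4.2 kg.
Tool frame: the origin (TCP) lies midway between the tips of the shut fingers; the grasp point (between the pads) lies 19 mm behind it; z points along the fingers, y is the line along which they close (so a half turn about z gives the same grasp; the last joint's range is limited). The gripper opens to 87 mm and grips with 3 to 60 N. Pads are 19 mm wide; open, the fingers measure 117 mm over their backs; the gripper's body (75 mm by 190 mm) begins 51 mm behind the grasp point.
Start: joints at [82.254, 22.042, 0.453, 0, -68.411, -14.817], TCP at [0.24, 0.577, 0.223] pointing down, gripper open.
Joint ranges: [-179.83, 179.83], [-69.29, 118.12], [-61.27, 80.66], [-181.25, 117.63], [-171.15, -9.14], [-177.46, 177.46]. Speed limits (degrees/s): [159.86, 159.86, 180, 180, 180, 180].

### API

Orientations are given as [roll, pitch, yaw] about the fixed x, y, z axes, in that order (R = Rz(yaw) Ry(pitch) Rx(roll)).
In Python, from workcell import env gives the robot as it stands. The module is installed in compiled form; this text tells all that it offers. Calls block until the motion is done:
- env.goto(position, orientation): joint-space move of the TCP to a pose.
- env.move_straight(position, rotation=None, rate=0.15, force_limit=None): straight line of the TCP; rotation=None keeps the orientation; rate is the mean speed in m/s. With force_limit (N) it stops when the force on the tool has changed by that much, and returns True; else False.
- env.set_joints(angles): joint-space move.
- env.gripper_to(opening, grasp_force=None): opening from 0.0 (shut) to 1.0 (fully open); grasp_force is the grip in N (None keeps the last); returns when the fingers have stopped.
- env.dwell(seconds).
- env.inverse_kinematics(position, orientation): joint angles nearest the present ones, or None.
- env.read_state(): the state.
- env.grab_frame(name): name is "scene" or "top" or "wrist"; returns a dict with "image" (420x560x3 uint8, blue, green, red), "fx", "fy", "cx", "cy" (pixels), "D" ([k1, k2, p1, p2, k3] as OpenCV has them; the pictures are not rectified), "position" and "orientation" of the camera in the world. Camera axes: x right, y up, looking along -z (the intrinsics and any distortion apply to the point x, -y, -z); pixel columns grow to the right and rows downward; lengths in m; the calibration is good to about 2 mm. A picture is of the moment at which its call begins. There is no depth.
A pose or a line that the arm cannot do raises env.Unreachable and nothing moves.
- env.close_job(): hands the job in; it is judged then, once.
Trained networks look in a picture, given as the dict that the camera call returned (one of the last four; its "shot" number tells which), for a name from the list of things; names that differ only in an ending like _2 or _b are one class to them, and where a whole thing is asked for, a point or a joint stands for the part that bears it (a point fixed in the world has none). Each returns a list of dicts, best first, with "score" (0 to 1); they miss things now and then, are a little off and sometimes report something else, mostly with a low value. They report only what shows in the picture. A call takes as long as a camera call. They do not tell look-alikes from the thing itself.
- env.search_frame(picture, thing): "xyz" ([x, y, z] in m, in world coordinates, good to about 4 mm: the middle of the surface that is visible of it).
- env.trace(picture, thing): "mask" (420x560 bool, what is visible of it).
The state is a dict: "clock": time; "joint_positions": joint angles; "qvel": joint speeds; "joint_torque": joint torques, N m; "position": TCP position; "tool_rot": TCP orientation; "force": force on the tool from outside, world axes, zero at the start; "wrist_torque": the same for the moment, N m; "opening": opening from 0.0 (shut) to 1.0 (fully open); "finger_force": force on a finger pad.
Only numpy, scipy, OpenCV 4.12 (cv2) and the standard library are available. Lean on these libraries where they do the work, as an engineer would, in place of code of your own. Each camera call takes 0.05 s, during which the arm holds its last target. There are 200 camera calls.

### The job

The breaker of the bench supply console has tripped, and its reset plunger sits out of sight in a slot somewhere along the groove high on the sloping panel, under the shelf. Take the slim ball-end driver (tallest, thinnest handle) out of the rack, feel along the groove with its tip until it drops into the slot, and push the plunger fully home. Then put the driver back upright in its hole in the rack, leaving the other drivers and the solder reel where they are.

Things in the scene. Friction and masses are not known exactly. Their poses are not given: they have to be found in the camera images.
- driver_center (a point): Middle of the slim ball-end driver's handle: black, round, 24 mm in diameter, 80 mm long, tallest and thinnest in the rack. z runs along the driver from tip to handle end (up in the rack). Below the handle a straight steel shaft, 6 mm in diameter, 95 mm long, round-nosed. About 80 g. It stands loose in one of the rack's holes, the handle's lower face on the top plate.
- driver_tip (a point): Very end of the driver's shaft, 135 mm from driver_center along the driver's axis (its -z).
- rack: White driver rack, fixed; origin at the middle of its underside on the bench, x along its row of holes, z up. Top plate 230 x 52 mm, 6 mm thick, its upper face 105 mm above the bench. Four square through holes 14 x 14 mm at x = -82.5, -27.5, 27.5 and 82.5 mm, y = 0, a driver in each; which stands where varies.
- console: Grey bench supply console, fixed; origin at the middle of its underside on the bench, front towards -x (robot's side), y along its width, z up. 308 mm wide, 220 mm deep: kick plate 30 mm high at x = -110 mm, then a panel sloping up and away at 38 degrees from level for 150 mm to x = 8, z = 122 mm. Outlets on it stand up to 4 mm proud, over 20 mm below the groove.
- shelf_edge (a point): Middle of the lower front edge of the shelf over the console (part of it): 370 mm wide, 16 mm thick, underside 176 mm above the bench, front edge at x = -50 mm in the console's frame, running back from there. It covers the groove from above, so the driver must come in from the front along the panel's normal. An 86 mm high meter stands on it, 20 mm or more behind the edge.
- groove: Groove in the sloping panel; origin at the middle of its floor (console frame x -10.9, y 0, z 94.8 mm), y along the groove, x up the slope, z out of the panel (38 degrees from vertical, towards the robot). 13 mm wide, 90 mm long, 10 mm deep; rigid. In its floor a slot, 11 mm long (y), as wide as the groove, centred at an unknown y from -25 to 25 mm. Plunger below it: see breaker.
- breaker (a joint): How far the reset plunger is pushed in, m: 0 tripped (out), 0.006 fully home on its stop. Round, 10 mm in diameter, straight below the slot; its end lies 10 mm below the groove's floor when tripped, 16 mm when home. Moves along the groove's -z, takes about 4 N, stays where left.
- nut_driver_center (a point): Middle of the handle of the nut driver in the rack (black handle 32 mm in diameter, 66 mm long, lower face on the rack's top plate). Leave it.
- flat_driver_center (a point): Middle of the handle of the flat-blade driver in the rack (black handle 30 mm in diameter, 60 mm long, lower face on the rack's top plate). Leave it.
- stubby_driver_center (a point): Middle of the handle of the stubby driver in the rack (black handle 34 mm in diameter, 46 mm long, lower face on the rack's top plate). Leave it.
- solder_reel_center (a point): Middle of the grey solder reel standing flat on the bench, 60 mm in diameter, 42 mm high. Leave it.
There are look-alikes about, which are no part of the job. What is shaped like the part that bears driver_center but orange or yellow is not meant.

How it is judged:
By the outcome, as a careful person would: the job done as asked, in the order asked, and still so for the second after the job is handed in, with the robot touching nothing.
It also fails if it takes over 67 s, if anything falls off the work surface, if the arm or the gripper's body presses on something with over 40 N, if the wrist force passes 120 N, or if a joint passes its speed limit or range.

## Working session

There is one attempt and no reset: what is moved stays moved. The work goes in short steps, each a Python script; the robot and the scene stay as the last script left them, time stands still between calls to the robot, and variables do not carry over. Pictures are saved under pics/ and viewed, at most 10 in all, crops included, and the job is handed in when it is done.

```bash
mkdir -p pics; ls; python3 - <<'E'
from workcell import env
import cv2,numpy as np
s=env.read_state(); print(s)
for n in ("scene","top"):
    p=env.grab_frame(n); cv2.imwrite(f"pics/{n}0.png",p["image"]); print(n,p["fx"],p["fy"],p["cx"],p["cy"],p["D"],p["position"],p["orientation"])
    for t in ["driver_center","rack","console","groove","nut_driver_center","flat_driver_center","stubby_driver_center","solder_reel_center"]:
        print(t,[(np.round(d["xyz"],3).tolist(),round(d["score"],2)) for d in env.search_frame(p,t)][:5])
E
```

```text
pics
{'clock': 0.0, 'joint_positions': array([ 8.22563463e+01,  2.20894959e+01,  3.76356239e-01, -2.94322588e-02,
       -6.84091759e+01, -1.48172084e+01]), 'qvel': array([ 0.11391725, -0.04630578, -0.04793711,  0.01951811, -0.14413004,
       -0.03604518]), 'joint_torque': array([-4.01841698e-04, -3.90664458e+01,  1.87399024e+01,  4.21980187e+00,
        1.09525639e-02, -1.93856831e-04]), 'position': array([0.23953028, 0.57660444, 0.22144839]), 'tool_rot': array([ 1.79874756e+02, -4.84646232e-03, -2.25717164e+01]), 'force': array([ 0.35645659, -0.0351278 , -0.99727236]), 'wrist_torque': array([-0.05584823,  0.02397423,  0.02366565]), 'finger_force': 0.0, 'opening': 1.0023136027899344}
scene 512.1552669035725 512.1552669035725 287.92724414377085 212.9007104995521 [0.01166902 0.         0.         0.         0.        ] [ 0.47633439 -0.96418441  0.94513282] [45.75858839 -0.12253092 -1.84768438]
driver_center [([0.449, -0.356, 0.155], 0.84), ([0.369, -0.3, 0.138], 0.83), ([0.369, -0.423, 0.141], 0.82), ([0.501, -0.269, 0.143], 0.69)]
rack [([0.527, -0.366, 0.002], 0.9)]
console [([0.62
[... 259 characters left out ...]
0.043], 0.96)]
top 418.29499601295043 418.29499601295043 282.7321247804372 210.91554899119458 [-0.05683793  0.          0.          0.          0.        ] [ 0.43617455 -0.1165925   0.99494198] [  3.60844428  -1.21246775 -90.34208869]
driver_center [([0.369, -0.288, 0.17], 0.57), ([0.443, -0.347, 0.179], 0.55), ([0.368, -0.407, 0.153], 0.52)]
rack [([0.53, -0.34, 0.104], 0.74), ([0.444, -0.345, 0.175], 0.47)]
console [([0.598, 0.154, 0.196], 0.82)]
groove []
nut_driver_center [([0.553, -0.352, 0.166], 0.85)]
flat_driver_center [([0.599, 0.151, 0.193], 0.67), ([0.5, -0.352, 0.161], 0.62)]
stubby_driver_center [([0.604, -0.354, 0.151], 0.79)]
solder_reel_center [([0.419, -0.213, 0.047], 0.82)]
```

View pics/scene0.png

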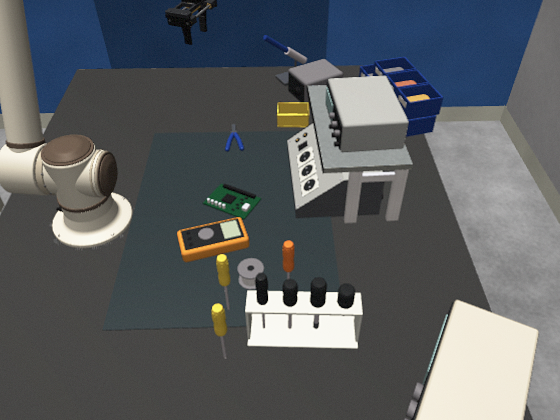

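View pics/top0.png

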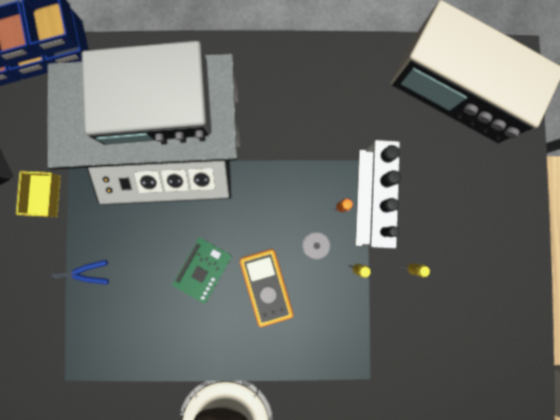

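The four candidates for the slim driver, by scene pixel:

| Candidate | Pixel | Position (x, y) |
|---|---|---|
| Black, tall and thin, left end of the rack | (262,288) | about (0.445, -0.352) |
| Yellow | (223,270) | – |
| Yellow | (219,320) | – |
| Orange | (288,257) | – |

Only the black one in the rack fits: it is the tallest and thinnest, and it isn't yellow or orange. The top view shows the shelf front edge from (48,166) to (237,157). I'll compute the coarse console pose and get an enlarged crop.

```bash
cat > h.py <<'E'
from workcell import env
import cv2,numpy as np
from scipy.spatial.transform import Rotation as R
def rot(o): return R.from_euler('xyz',o,degrees=True).as_matrix()
def eul(M): return R.from_matrix(M).as_euler('xyz',degrees=True)
def rays(p,uv):
    K=np.array([[p["fx"],0,p["cx"]],[0,p["fy"],p["cy"]],[0,0,1]])
    n=cv2.undistortPoints(np.array(uv,float).reshape(-1,1,2),K,np.array(p["D"],float)).reshape(-1,2)
    return np.c_[n[:,0],-n[:,1],-np.ones(len(n))]@rot(p["orientation"]).T
def onplane(p,uv,q,n):  # intersect rays with plane through q, normal n
    d=rays(p,uv); c=np.array(p["position"]); n=np.array(n,float)
    return c+d*(((np.array(q)-c)@n)/(d@n))[:,None]
def project(p,X):
    K=np.array([[p["fx"],0,p["cx"]],[0,p["fy"],p["cy"]],[0,0,1]])
    c=(np.array(X,float).reshape(-1,3)-p["position"])@rot(p["orientation"])*[1,-1,-1]
    return cv2.projectPoints(c,np.zeros(3),np.zeros(3),K,np.array(p["D"],float))[0].reshape(-1,2)
E
python3 - <<'E'
from h import *
p=env.grab_frame("top")
a=onplane(p,[(48,166),(237,157)],[0,0,.192],[0,0,1]); print(a, np.linalg.norm(a[0]-a[1]))
print("kick/panel lower edge",onplane(p,[(100,203),(229,197)],[0,0,.03],[0,0,1]))
s=env.grab_frame("scene")
print(onplane(p,[(357,246),(361,150),(376,246),(396,247),(399,141),(376,141)],[0,0,.105],[0,0,1]))
b=onplane(s,[(247,293),(361,296),(248,313),(360,317)],[0,0,.105],[0,0,1]);print(b)
i=s["image"][225:365,170:380]; cv2.imwrite("pics/crop1.png",cv2.resize(i,None,fx=3.6,fy=3.6,interpolation=cv2.INTER_CUBIC))
w=env.grab_frame("wrist"); st=env.read_state()
Rt=rot(st["tool_rot"]); print(w["fx"],w["D"],"cam in tool",Rt.T@(np.array(w["position"])-st["position"]),eul(Rt.T@rot(w["orientation"])))
E
```

```text
[[ 0.57666582  0.3237506   0.192     ]
 [ 0.59183617 -0.04585585  0.192     ]] 0.36991764367777447
kick/panel lower edge [[ 0.51727428  0.28635847  0.03      ]
 [ 0.52974069 -0.01327164  0.03      ]]
[[ 0.41645403 -0.29381376  0.105     ]
 [ 0.62371745 -0.30625267  0.105     ]
 [ 0.41611311 -0.33476263  0.105     ]
 [ 0.4135953  -0.37806548  0.105     ]
 [ 0.64382681 -0.39034465  0.105     ]
 [ 0.64363111 -0.33958743  0.105     ]]
[[ 0.41561745 -0.3318615   0.105     ]
 [ 0.64539854 -0.34633855  0.105     ]
 [ 0.41879079 -0.38029011  0.105     ]
 [ 0.63669071 -0.39624215  0.105     ]]
363.1593066379634 [0.01113538 0.         0.         0.         0.        ] cam in tool [ 7.95655931e-02 -1.06102885e-04 -1.62622126e-01] [1.63145009e+02 1.49397512e-02 9.00917870e+01]
```

View pics/crop1.png

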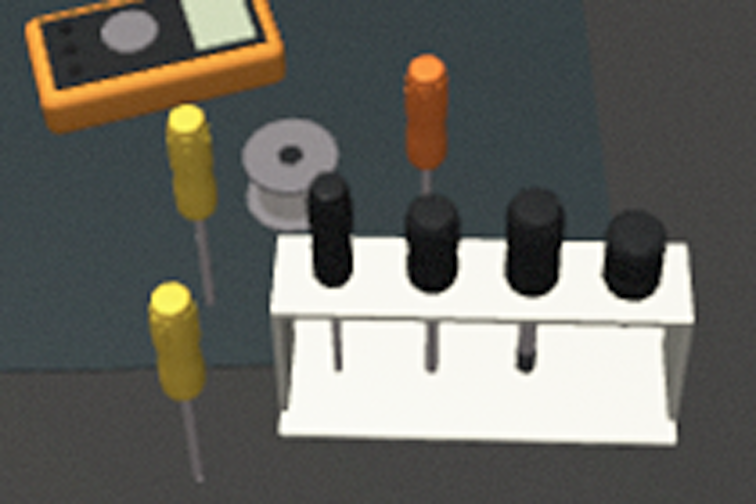

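The crop confirms it: black, slimmest and tallest at the left end of the rack, at crop pixel (331,230). The shelf edge measures 370 mm and the rack 230 mm, so the coarse poses are consistent. I'll hover over the driver with the wrist camera on the robot's side.

```bash
python3 - <<'E'
from h import *
O=[180,0,176.7]
env.gripper_to(0.6,60)
env.goto([0.30,0.42,0.42],[180,0,-22])
env.goto([0.42,0.05,0.42],O)
env.goto([0.447,-0.357,0.26],O)
s=env.read_state(); print(s["clock"],s["joint_positions"].round(1),s["position"],s["tool_rot"])
w=env.grab_frame("wrist"); cv2.imwrite("pics/w1.png",w["image"])
for t in ["driver_center","rack","flat_driver_center"]:
    print(t,[(np.round(d["xyz"],4).tolist(),round(d["score"],2)) for d in env.search_frame(w,t)][:3])
c=np.array([.529,-.363,0]); r=rot([0,0,-3.3])
X=[c+r@[x,y,z] for x,y,z in [(-.0825,0,.185),(-.0825,0,.105),(-.115,.026,.105),(-.115,-.026,.105)]]
print(project(w,X).round(0))
E
```

```text
6.3333 [-22.3  15.4  -3.6   0.  -70.8 -70.9] [ 0.44768903 -0.35639802  0.26069746] [-1.79973503e+02  7.37722923e-02  1.76774649e+02]
driver_center [([0.3655, -0.299, 0.1725], 0.9), ([0.3686, -0.4059, 0.1731], 0.75), ([0.4888, -0.2638, 0.1423], 0.68)]
rack [([0.4676, -0.3569, 0.1067], 0.85)]
flat_driver_center [([0.4883, -0.3483, 0.1583], 0.68)]
[[276. 224.]
 [276. 196.]
 [306. 160.]
 [246. 160.]]
```

View pics/w1.png

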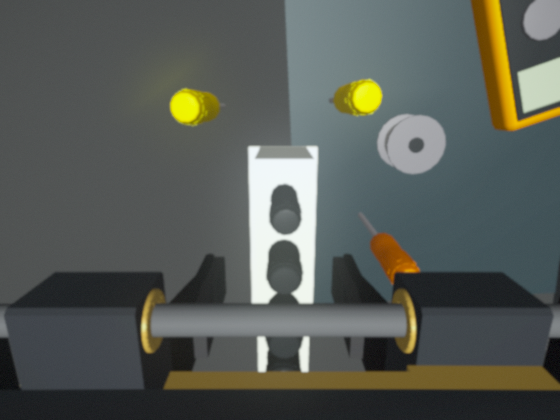

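The wrist view shows the slim driver's top disc at about (287,221) and the end edge of the rack's top plate at about (256..312,158). The wider white area below is the base plate.

```bash
python3 - <<'E'
from h import *
w=env.grab_frame("wrist")
print(onplane(w,[(287,221)],[0,0,.185],[0,0,1]),onplane(w,[(256,158),(312,158)],[0,0,.105],[0,0,1]))
i=w["image"][130:260,230:340]; cv2.imwrite("pics/w1c.png",cv2.resize(i,None,fx=4.5,fy=4.5,interpolation=cv2.INTER_CUBIC))
t=env.grab_frame("top"); print(onplane(t,[(389,231)],[0,0,.185],[0,0,1]), onplane(t,[(396,247),(376,247)],[0,0,.105],[0,0,1]))
E
```

```text
[[ 0.4447251  -0.35006652  0.185     ]] [[ 0.41128617 -0.37369935  0.105     ]
 [ 0.4141031  -0.32484327  0.105     ]]
[[ 0.44690229 -0.34135407  0.185     ]] [[ 0.4135953  -0.37806548  0.105     ]
 [ 0.4139809  -0.33472444  0.105     ]]
```

View pics/w1c.png

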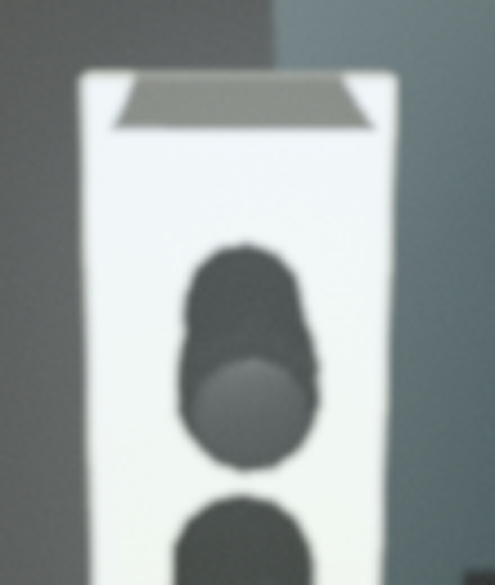

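The enlarged crop agrees with the rack geometry: plate end edge (255..313.6,158.4), top disc (285.6,221.6) and bottom disc (284,197). The hole and driver are at about (0.445,-0.351). I'll grasp, lift and carry to a pose in front of the groove.

```bash
cat >> h.py <<'E'
RC=rot([0,0,2.35]); OC=np.array([0.634,0.141,0])
c38,s38=np.cos(np.radians(38)),np.sin(np.radians(38))
RG=RC@np.array([[c38,0,-s38],[0,1,0],[s38,0,c38]])   # groove axes in world
OG=OC+RC@[-.0109,0,.0948]
RT=RG@np.diag([-1,1,-1]); OT=eul(RT)                  # tool at console
L=0.134
def tcp(x,y,t,dx=0,dy=0): # TCP for tip at groove coords (x,y,t)
    return OG+RG@[x,y,t+L]
def tip(s): return RG.T@(np.array(s["position"])+rot(s["tool_rot"])[:,2]*L-OG)
def st(msg=""):
    s=env.read_state(); print(msg,round(s["clock"],2),"pos",s["position"].round(4),"rpy",s["tool_rot"].round(2),"tip",(tip(s)*1e3).round(1),"Fg",(RG.T@s["force"]).round(2),"op",round(s["opening"],3),"ff",round(s["finger_force"],1)); return s
E
python3 - <<'E'
from h import *
O=[180,0,176.7]
for q,o in [((.445,-.351,.144),O),((.42,-.1,.42),O),(tcp(0,0,.06),OT),(tcp(0,-.025,-.016),OT),(tcp(0,.025,-.016),OT)]:
    j=env.inverse_kinematics(q,o); print(None if j is None else np.round(j,1))
env.move_straight([.445,-.351,.20],O,rate=.15)
env.move_straight([.445,-.351,.144],O,rate=.1); st("down")
env.gripper_to(0.0,50); s=st("grip")
env.move_straight([*s["position"][:2],.30],rate=.2); st("lift")
E
```

```text
[-21.9  20.4 -14.3  -0.  -55.4 -71.4]
[   8.3   -2.1   -1.9   -0.   -90.2 -101.6]
[ 26.9  -4.6 -56.4  79.7 -15.1 170.9]
None
None
down 7.89 pos [ 0.4456 -0.3514  0.1448] rpy [-1.7995e+02  7.0000e-02  1.7671e+02] tip [-207.3 -484.4   55.3] Fg [-0.03 -0.27  0.47] op 0.603 ff 0.0
grip 8.52 pos [ 0.4451 -0.351   0.1442] rpy [-1.7999e+02  1.0000e-02  1.7670e+02] tip [-208.1 -483.9   55.2] Fg [0.59 0.74 1.75] op 0.257 ff 50.0
lift 9.45 pos [ 0.4444 -0.3505  0.2984] rpy [ 1.7990e+02 -1.5000e-01  1.7669e+02] tip [-114.  -483.   177.3] Fg [-1.51  0.86 -0.18] op 0.258 ff 50.0
```

The driver is in hand, but the axial grasp puts the console pose at the wrist limit (joint 5 nearly straight). A grasp tilted about the closing axis should free it. I'll scan which tool tilts are reachable before regrasping.

```bash
cat >> h.py <<'E'
H=0.019  # grasp point behind TCP
def RTa(a): # tool at console, tilted a deg from straight down towards the console
    r=np.radians(a); c,s=np.cos(r),np.sin(r)
    return RC@np.array([[-c,0,s],[0,1,0],[-s,0,-c]])
LG=0.153  # tip to grasp point along driver
E
python3 - <<'E'
from h import *
def RTa(a):
    r=np.radians(a); c,s=np.cos(r),np.sin(r)
    return RC@np.array([[-c,0,s],[0,1,0],[-s,0,-c]])
for a in (0,8,15,20,25,30,60,70):
    Rr=RTa(a); out=[]
    for y,t in ((0,.06),(-.025,-.018),(.025,-.018)):
        g=OG+RG@[0,y,t+LG]; j=env.inverse_kinematics(g+Rr[:,2]*H,eul(Rr)); out.append(None if j is None else np.round(j).tolist())
    print(a,np.linalg.det(Rr).round(2),out)
rk=rot([180,0,176.7])
for a in (8,15,20,25):
    d=38-a; Rk=rk@rot([0,d,0]); j=env.inverse_kinematics(np.array([.445,-.351,.163])+Rk[:,2]*H,eul(Rk)); print(a,Rk[:,2].round(2),None if j is None else np.round(j))
E
```

```text
0 1.0 [[34.0, 10.0, -13.0, 0.0, -67.0, -121.0], [29.0, 17.0, -13.0, 0.0, -60.0, -116.0], [33.0, 18.0, -12.0, 0.0, -60.0, -121.0]]
8 1.0 [[36.0, 6.0, -20.0, 5.0, -57.0, -126.0], [31.0, 13.0, -21.0, 5.0, -49.0, -121.0], [35.0, 14.0, -19.0, 6.0, -50.0, -127.0]]
15 1.0 [[38.0, 3.0, -27.0, 12.0, -48.0, -133.0], [32.0, 10.0, -28.0, 12.0, -39.0, -128.0], [37.0, 12.0, -27.0, 13.0, -40.0, -135.0]]
20 1.0 [[40.0, 1.0, -33.0, 18.0, -42.0, -140.0], [33.0, 9.0, -34.0, 20.0, -31.0, -136.0], [38.0, 10.0, -34.0, 22.0, -32.0, -143.0]]
25 1.0 [[41.0, -1.0, -39.0, 27.0, -35.0, -148.0], [32.0, 7.0, -42.0, 33.0, -23.0, -149.0], [37.0, 8.0, -41.0, 36.0, -24.0, -156.0]]
30 1.0 [[40.0, -3.0, -46.0, 40.0, -28.0, -160.0], [25.0, 5.0, -51.0, 65.0, -12.0, -174.0], None]
60 1.0 [None, [-9.0, 7.0, -46.0, -156.0, -24.0, 74.0], [-1.0, 9.0, -51.0, -174.0, -30.0, 86.0]]
70 1.0 [[-8.0, -1.0, -54.0, -163.0, -34.0, 79.0], [-11.0, 14.0, -55.0, -163.0, -49.0, 83.0], [-2.0, 15.0, -57.0, -175.0, -52.0, 88.0]]
8 [-0.5   0.03 -0.87] [-18.  33.  -1.   7. -85. -78.]
15 [-0.39  0.02 -0.92] [-19.  30.  -4.   6. -78. -77.]
20 [-0.31  0.02 -0.95] [-19.  28.  -6.   5. -73. -76.]
25 [-0.22  0.01 -0.97] [-20.  26.  -8.   4. -68. -75.]
```

Tilt 15° (a 23° tilted grasp) has good joint margins in both places. I'll set the driver back, regrasp it tilted, and carry it to the groove.

```bash
cat >> h.py <<'E'
A=15
RK=rot([180,0,176.7])@rot([0,38-A,0]); OK=eul(RK); OCA=eul(RTa(A))
def rackp(dz=0): return np.array([.445,-.351,.163+dz])+RK[:,2]*H
def cp(x,y,t): return OG+RG@np.array([x,y,t+LG])+RTa(A)[:,2]*H
def tip(s):
    Rt=rot(s["tool_rot"]); g=np.array(s["position"])-Rt[:,2]*H
    ax=Rt@(RTa(A).T@RG[:,2]); return RG.T@(g-ax*LG-OG)
E
python3 - <<'E'
from h import *
print("placed",env.move_straight([.4447,-.3508,.1455],rate=.15,force_limit=8)); st()
env.gripper_to(0.6,50)
env.move_straight([.4447,-.3508,.225],rate=.2)
env.goto(rackp(.05),OK)
env.move_straight(rackp(),rate=.12); st("down")
env.gripper_to(0.0,60); st("grip")
env.move_straight(rackp(.13),rate=.2)
env.goto(rackp(.22),OK); st("lift")
w=env.grab_frame("wrist"); cv2.imwrite("pics/w2.png",w["image"])
# waypoint in front of console, then pre-pose
env.goto([.42,.03,.42],OCA); st("way")
env.goto(cp(0,0,.06),OCA); s=st("pre")
env.move_straight(cp(0,0,.022),rate=.15); s=st("close")
w=env.grab_frame("wrist"); cv2.imwrite("pics/w3.png",cv2.resize(w["image"],None,fx=1.4,fy=1.4))
C=[OG+RG@[x,y,.010] for x,y in((-.0065,-.045),(-.0065,.045),(.0065,.045),(.0065,-.045))]
print("pred groove (x1.4)",project(w,C).round(1)*1.4,"pred tip",project(w,OG+RG@tip(s))*1.4)
E
```

```text
placed True
 10.47 pos [ 0.443  -0.3499  0.1441] rpy [179.87  -0.32 176.7 ] tip [-156.1 -488.2   29.5] Fg [2.59 0.5  3.5 ] op 0.253 ff 50.0
down 12.8 pos [ 0.4376 -0.351   0.1469] rpy [-179.93  -22.88  176.67] tip [-207.3 -484.5   56.1] Fg [ 0.41 -0.95  0.57] op 0.6 ff 0.0
grip 13.43 pos [ 0.4377 -0.3506  0.1456] rpy [-179.99  -23.    176.71] tip [-208.2 -483.8   55.2] Fg [ 0.19 -0.8   0.22] op 0.252 ff 59.9
lift 14.68 pos [ 0.4377 -0.3503  0.3648] rpy [179.94 -23.01 176.72] tip [ -73.2 -483.5  227.9] Fg [-1.16 -0.02 -1.09] op 0.257 ff 59.9
way 16.17 pos [0.4203 0.0298 0.4196] rpy [-179.94   14.93 -177.67] tip [  44.  -102.5  247.9] Fg [ 0.15 -0.24 -0.74] op 0.257 ff 59.9
pre 17.05 pos [0.4979 0.1352 0.2452] rpy [ 180.     15.07 -177.68] tip [ 1.4 -0.2 60.2] Fg [-0.34 -0.28 -0.17] op 0.256 ff 59.9
close 17.45 pos [0.5206 0.1359 0.2153] rpy [ 179.99   15.06 -177.7 ] tip [ 0.9 -0.5 22.6] Fg [-0.74 -0.77 -0.12] op 0.258 ff 59.9
pred groove (x1.4) [[320.46 371.14]
 [460.74 370.86]
 [461.16 391.44]
 [320.18 391.72]] pred tip [[389.81896795 383.88374415]]
```

View pics/w3.png

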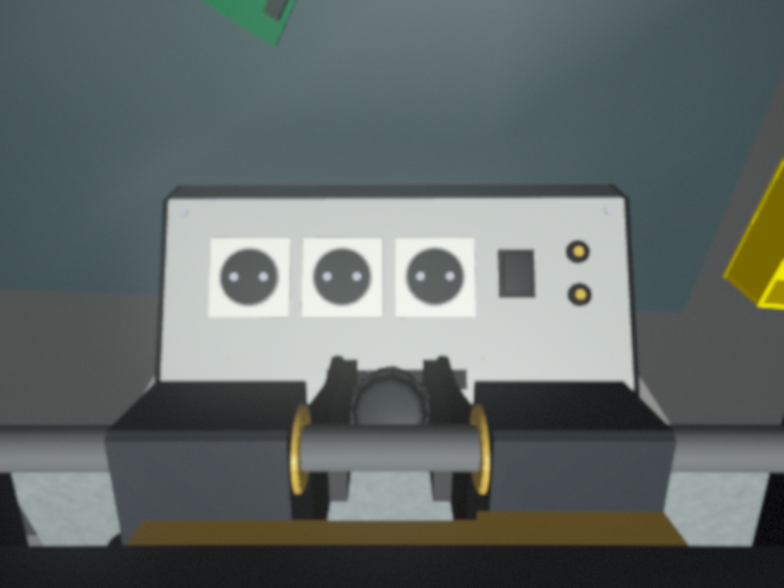

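The groove is visible behind the fingers, its right end at (466,379) and its edges at rows about 370 and 388. The prediction was 461 and 371 to 391, so it's within 1 mm across the groove and about 4 mm further along +y. I'll touch down to find the floor.

```bash
python3 - <<'E'
from h import *
h=env.move_straight(cp(0,.002,-.006),rate=.03,force_limit=3.5); s=st(f"touch {h}")
env.dwell(.1); st()
E
```

```text
touch True 18.2 pos [0.5332 0.1382 0.1971] rpy [-179.93   14.91 -177.63] tip [-0.7  1.2  0.5] Fg [-0.14  0.14  5.12] op 0.261 ff 59.9
 18.3 pos [0.533  0.1382 0.1971] rpy [-179.94   14.92 -177.64] tip [-0.8  1.2  0.6] Fg [-0.18 -0.52  5.61] op 0.258 ff 59.9
```

Contact at t = 0.5 mm is the groove floor (the panel surface would be at 10). Now I'll feel along it in 3.5 mm steps.

```bash
python3 - <<'E'
from h import *
ys=[.0055+.0035*k for k in range(8)]+[-.0015-.0035*k for k in range(8)]
for y in ys:
    env.move_straight(cp(0,tip(env.read_state())[1],.0025),rate=.06)
    env.move_straight(cp(0,y,.0025),rate=.08)
    h=env.move_straight(cp(0,y,-.006),rate=.03,force_limit=3.5)
    s=env.read_state(); p=tip(s)*1e3
    print(round(y*1e3,1),h,p.round(1),(RG.T@s["force"]).round(1),round(s["clock"],1))
    if p[2]<-2.0 or s["clock"]>42: break
E
```

```text
5.5 True [-0.7  5.2  0.5] [-0.2  0.7  4.5] 19.0
9.0 True [-1.   8.6  0.5] [-0.   0.8  5.1] 19.7
12.5 True [-1.2 12.   0.5] [0.5 1.1 5.1] 20.4
16.0 True [-1.5 15.4  0.5] [-0.4 -0.2  4.8] 21.1
19.5 True [-1.8 18.8  0.5] [-0.1  0.5  5.4] 21.8
23.0 True [-2.1 22.2  0.5] [-0.1  0.4  5.3] 22.6
26.5 True [-2.3 25.6  0.5] [-0.6  0.7  5. ] 23.3
30.0 True [-2.6 29.   0.5] [0.1 1.1 4.8] 24.0
-1.5 True [-2.5 -2.6  0.5] [0.6 1.5 3.9] 25.0
-5.0 True [-3.1 -6.5  0.5] [-0.2  0.7  4.5] 25.7
-8.5 True [ -3.4 -10.2   0.5] [0.2 0.7 4.9] 26.4
-12.0 True [ -3.7 -13.8   0.5] [-0.1  1.8  4.6] 27.1
-15.5 True [ -4.6 -17.8  -2.1] [ 0.4 -0.4 -3. ] 27.8
```

It dropped in at y ≈ -17.8 (t = -2.1). There's some x/orientation drift, so I'll check the state before pushing.

```bash
python3 - <<'E'
from h import *
s=st("now"); print(OCA)
p=np.array(s["position"])
h=env.move_straight(p+RG@[0,0,-.006],rate=.03,force_limit=6); st(f"push {h}"); env.dwell(.15); st()
E
```

```text
now 27.82 pos [0.5352 0.1209 0.1951] rpy [-179.22   13.35 -177.73] tip [ -4.6 -17.8  -2.1] Fg [ 0.38 -0.39 -3.01] op 0.255 ff 59.9
[-180.     15.   -177.65]
push False 28.19 pos [0.5391 0.1209 0.19  ] rpy [-179.23   13.34 -177.74] tip [ -4.7 -18.   -8.4] Fg [ 0.69 -2.6  -2.04] op 0.257 ff 59.9
 28.34 pos [0.5389 0.1209 0.1901] rpy [-179.23   13.33 -177.74] tip [ -4.8 -18.   -8.3] Fg [ 0.95 -1.48 -3.43] op 0.259 ff 59.9
```

It's in the slot, 8.8 mm below the floor. Next, push onto the plunger to its stop, expected at t ≈ -15.5.

```bash
python3 - <<'E'
from h import *
p=np.array(env.read_state()["position"])
for k in range(1,5):
    h=env.move_straight(p+RG@[0,0,-.0025*k],rate=.02,force_limit=16); st(f"push {h}")
    if h: break
env.dwell(.3); st()
E
```

```text
push False 28.62 pos [0.5404 0.1209 0.1884] rpy [-179.24   13.35 -177.73] tip [ -4.6 -18.  -10.5] Fg [ 1.94 -2.06  1.14] op 0.257 ff 59.9
push False 28.9 pos [0.542  0.1209 0.1863] rpy [-179.23   13.34 -177.73] tip [ -4.7 -18.  -13.1] Fg [ 1.44 -1.69  4.09] op 0.259 ff 59.9
push False 29.18 pos [0.5435 0.121  0.1842] rpy [-179.24   13.34 -177.73] tip [ -4.7 -18.  -15.7] Fg [ 0.41 -1.41  5.39] op 0.255 ff 59.9
push True 29.38 pos [0.5441 0.1206 0.1841] rpy [-179.14   13.28 -177.7 ] tip [ -4.5 -18.6 -16.2] Fg [0.64 1.6  8.36] op 0.256 ff 59.9
 29.68 pos [0.544  0.1205 0.1842] rpy [-179.14   13.28 -177.7 ] tip [ -4.5 -18.7 -16. ] Fg [ 1.11 -0.44  7.23] op 0.256 ff 59.9
```

It stopped 16.5 mm below the floor, which matches the stop. I'll press once more, harder, to confirm, then withdraw along the normal.

```bash
python3 - <<'E'
from h import *
p=np.array(env.read_state()["position"])
h=env.move_straight(p+RG@[0,0,-.003],rate=.02,force_limit=22); st(f"press {h}")
env.dwell(.3); st("hold")
p=np.array(env.read_state()["position"])
env.move_straight(p+RG@[0,0,.045],rate=.1); st("out")
p=np.array(env.read_state()["position"])
env.move_straight(p+RG@[0,0,.05],rate=.15); st("out2")
env.goto([.42,.03,.42],OCA); s=st("way")
env.goto(rackp(.22),OK); s=st("rack hi")
w=env.grab_frame("wrist"); a=w["image"]; b=cv2.imread("pics/w2.png")
cv2.imwrite("pics/w4.png",np.hstack([b[100:420,120:440],a[100:420,120:440]]))
for z in (.22+.0,):
  print("pred tip,handle top", project(w,[[.445,-.351,.01+.22],[.445,-.351,.185+.22]]).round(1)-[120,100])
E
```

```text
press True 29.89 pos [0.5446 0.1206 0.1842] rpy [-179.02   13.17 -177.67] tip [ -4.3 -18.9 -16.4] Fg [-0.16  1.15  8.9 ] op 0.255 ff 59.9
hold 30.19 pos [0.5444 0.1205 0.1844] rpy [-179.03   13.19 -177.67] tip [ -4.3 -18.9 -16.1] Fg [0.08 0.41 7.16] op 0.255 ff 59.9
out 30.8 pos [0.5164 0.1194 0.2194] rpy [-178.96   13.09 -177.71] tip [ -5.1 -19.   28.7] Fg [-0.24 -0.37 -0.51] op 0.256 ff 59.9
out2 31.28 pos [0.4855 0.1182 0.2583] rpy [-178.96   13.1  -177.71] tip [ -5.5 -18.9  78.3] Fg [-0.29 -0.83 -1.27] op 0.262 ff 59.9
way 32.08 pos [0.4199 0.0302 0.4178] rpy [-179.96   14.8  -177.66] tip [  42.3 -102.   246.8] Fg [-1.06  0.03 -1.65] op 0.256 ff 59.9
rack hi 33.52 pos [ 0.4381 -0.3497  0.366 ] rpy [-179.97  -22.93  176.78] tip [ -72.  -483.1  228.4] Fg [-0.03  0.58  0.2 ] op 0.256 ff 59.9
pred tip,handle top [[157.2 173.8]
 [155.6 199.1]]
```

View pics/w4.png

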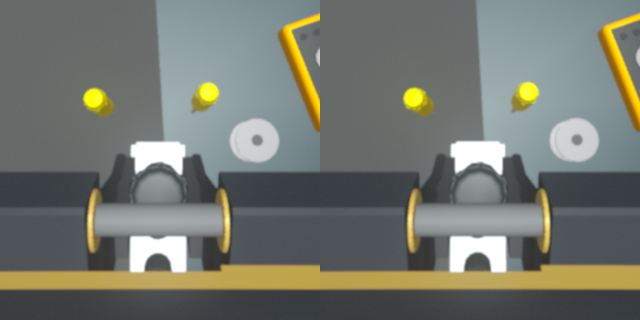

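The views before (left) and after (right) the job match within a pixel (handle top at about (157,190) in each half), so the driver hasn't shifted in the grip. I'll lower it into its hole under force guard.

```bash
python3 - <<'E'
from h import *
env.move_straight(rackp(.105),OK,rate=.15); st("above hole")
h=env.move_straight(rackp(.03),OK,rate=.08,force_limit=6); s=st(f"in {h}")
if not h:
    h=env.move_straight(rackp(-.003),OK,rate=.04,force_limit=6); s=st(f"seat {h}")
    env.dwell(.2); st()
E
```

```text
above hole 34.48 pos [ 0.4382 -0.3507  0.2518] rpy [-179.92  -22.88  176.71] tip [-142.2 -484.2  138.4] Fg [ 0.8   0.   -0.26] op 0.258 ff 59.9
in False 35.57 pos [ 0.438  -0.3508  0.1761] rpy [-179.96  -22.94  176.7 ] tip [-189.1 -484.2   78.9] Fg [ 0.05 -0.48 -0.2 ] op 0.26 ff 59.9
seat True 36.27 pos [ 0.4372 -0.3504  0.1456] rpy [179.99 -23.14 176.73] tip [-208.8 -483.6   55.6] Fg [ 2.57 -0.6   2.26] op 0.255 ff 59.9
 36.48 pos [ 0.4372 -0.3504  0.1455] rpy [179.98 -23.12 176.72] tip [-208.8 -483.5   55.6] Fg [4.57 0.54 3.71] op 0.254 ff 59.9
```

Seated at the same height as when it was grasped (0.1456). Release, retreat and check.

```bash
python3 - <<'E'
from h import *
env.gripper_to(0.6); env.dwell(.2)
env.move_straight(rackp(.1),OK,rate=.15)
env.goto([.42,-.05,.42],[180,0,176.7]); env.dwell(.5); st("clear")
s=env.grab_frame("scene"); t=env.grab_frame("top")
a=cv2.imread("pics/crop1.png"); b=cv2.resize(s["image"][225:365,170:380],None,fx=1.9,fy=1.9,interpolation=cv2.INTER_CUBIC)
a=cv2.resize(a,(b.shape[1],b.shape[0])); cv2.imwrite("pics/end.png",np.hstack([a,b]))
for n in ("nut_driver_center","flat_driver_center","stubby_driver_center","solder_reel_center","driver_center"):
    print(n,[np.round(d["xyz"],3).tolist() for d in env.search_frame(s,n)][:3])
E
```

```text
clear 40.12 pos [ 0.4201 -0.0501  0.4199] rpy [-1.7999e+02 -2.0000e-02  1.7668e+02] tip [   6.  -188.1  253.2] Fg [ 0.47 -0.07  0.14] op 0.598 ff 0.0
nut_driver_center [[0.555, -0.37, 0.149]]
flat_driver_center [[0.498, -0.364, 0.149], [0.622, -0.002, 0.094]]
stubby_driver_center [[0.608, -0.376, 0.143]]
solder_reel_center [[0.408, -0.218, 0.042]]
driver_center [[0.444, -0.356, 0.154], [0.367, -0.42, 0.142], [0.367, -0.3, 0.136]]
```

View pics/end.png

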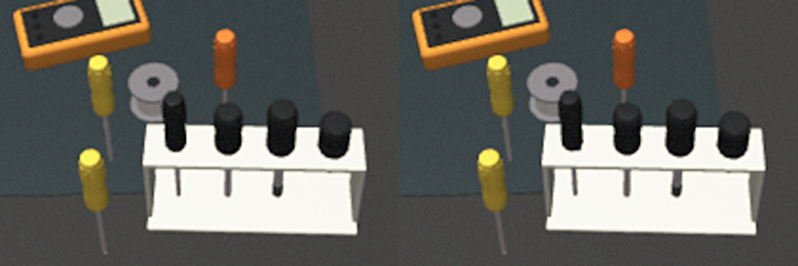

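Before (left) and after (right): the driver is upright in its hole, with its handle at (571,120) in the right half. The other drivers and the reel haven't moved.

```bash
python3 -c "
from workcell import env
print(env.close_job())"
```

```text
the job is handed in; nothing more can be done
None
```

The tip dropped into the slot about 18 mm to the -y side of the groove's middle, the plunger was pushed onto its stop (confirmed by a second, harder press), the driver is back upright in its hole with the other drivers and the reel where they were, and the job was handed in at about 40 s.

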